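Lay the tilting valve body fixture flat

ROBOT

A 6-joint arm with a two-finger parallel gripper is mounted at the origin on the work surface. World frame = base frame: x ahead of the robot, y to its left, z up, the work surface at z = 0. Lengths are in mm, angles in rad, forces in N, time in s.
With the tool pointing down it reaches from about 275 to 1000 mm from the base axis. Payload 8.4 kg.
Tool frame: the origin (TCP) lies midway between the tips of the shut fingers; the grasp point (between the pads) lies r.grasp_offset behind it (r.grasp_offset is the distance from the TCP to the grasp point, in mm); z points along the fingers, y is the direction in which the jaws open and shut (so a half turn about z gives the same grasp; the last joint's range is limited). The gripper opens to 85 mm and grips with 20 to 120 N. Pads are 22 mm wide; open, the fingers measure 114 mm over their backs; the gripper's body (76 mm by 85 mm) begins 54 mm behind the grasp point. The pads swing forward as they close: fully open they stand 13 mm farther back than shut.
Start: joints at [1.192, 0.353, 1.633, -0, 1.155, -0.002], TCP at [229.965, 581.157, 231.281] pointing down, gripper open.
Joint ranges: [-2.63, 2.63], [-0.92, 2.1], [0.06, 2.66], [-1.3, 4.44], [0, 2.69], [-3.02, 3.02]. Speed limits (rad/s): [2.22, 2.22, 2.79, 3.14, 3.14, 3.14].

INTERFACE

Orientations are given as [roll, pitch, yaw] about the fixed x, y, z axes, in that order (R = Rz(yaw) Ry(pitch) Rx(roll)).
In Python, from rig import r gives the robot as it stands.
- The arm moves only by the tool jog_arm, never from a script. Its argument "series" is a list that holds one entry, the list of rows, each a list of 7 numbers: the shift along the tool's x, y, z in cm, then the turn, a rotation vector about the tool's x, y, z in degrees, then the finger opening in cm, from 0 to 8.54. A call has 1 to 5 rows; each row is the pose to reach, as a shift and turn from the pose commanded when the call began, along the tool's axes at that moment; what a row does not reach only later rows make up. A row lasts 1/8 s, in which the tool goes at most 62.5 mm and 10.7 degrees, less where a joint would pass 70% of its speed; a pose out of reach is approached as far as the arm can. A call with a gripper value outside its range is refused whole. The fingers move at their own pace and stop on an object; "newtons" is the grip in N (left out, the last holds). Time passes only in rows, so rows that repeat a pose let the fingers close. It gives the time, the measured TCP pose, the force and the opening at its end, in the units of the state.
- r.sense(): the state, without advancing time (a new reading comes with each control period).
- r.grab_frame(name): name is "side" or "top"; returns the picture (400x640x3 uint8, red, green, blue); there is no depth.
- r.calibration(name): a dict with "mtx" (3x3 intrinsics, pixels), "dist" ([k1, k2, p1, p2, k3] as OpenCV has them; the pictures are not rectified), "origin" and "attitude" of the camera in the world. Camera axes: x right, y down, z forward; pixel columns grow to the right and rows downward; lengths in mm; the calibration is good to about 2 mm. A picture is of the moment at which its call begins. calibration takes no time and is no camera call.
- r.sign_off(): hands the job in, once; it reports no verdict.
The state is a dict: "clock": time; "qpos": joint angles; "qvel": joint speeds; "joint_efforts": joint torques, N m; "eef_pos": TCP position; "tcp_rot": TCP orientation; "contact_force": force on the tool from outside, world axes, zero at the start; "wrist_torque": the same for the moment, N m; "opening": opening from 0.0 (shut) to 1.0 (fully open).
Only numpy, scipy, OpenCV 4.12 (cv2) and the standard library are available. Lean on these libraries where they do the work, as an engineer would, in place of code of your own. Each camera call takes 0.05 s, during which the arm holds its last target.

TASK

The valve body bolted to the tilting fixture must lie flat before its check balls can be fitted. With the fingertips, press down the red thumb pad above the handle until the pawl's claw is out of the toothed quadrant, and keep it pressed while you push the arm down past the teeth until it lies on its rest posts; then come away, so that the claw drops into the lowest notch and locks the arm flat. Do not take hold of the handle or lift the arm, and leave the loose parts and tools around it where they are.

Things in the scene. Friction and masses are not known exactly. Their poses are not given: they have to be found in the camera images.
- fixture: Tilting bench fixture, bolted to the bench: blue base plate 360 x 260 x 12 mm, carrying a tilting arm with an aluminium valve body (145 x 118 x 28 mm). Origin: centre of the base's underside; x away from the handle, y left, z up. The level hinge pin runs along y at x = 120, z = 100 mm; the arm reaches from it to -x, and handle, pad and pawl swing in the plane y = -103 mm.
- tilt_arm (a joint): Angle of the arm, rad: 0 = flat on its rubber-capped rest posts (stop); grows as the handle end rises. Starts at 0.45 to 0.7. Its stiff pivot stays where it is left and takes about 6 to 13 N at the pad to push down. While the claw is in the teeth of the steel quadrant (notches 0.13 apart, lowest at 0) the arm is blocked from going down, after up to 0.13 of play.
- pawl (a joint): Angle of the yellow pawl rocker on the arm, rad: 0 = claw fully in a notch, 0.11 = pad fully pressed (stop); claw clear of the teeth above 0.08. It may start part-way up a tooth. Its spring gives 3 to 5 N at the pad, less than the arm's resistance: one steady push down on the pad first presses it (22 mm), then takes the arm down. Let go, it springs back.
- pad (a point): Middle of the top face of the red thumb pad (54 mm along the handle, 36 mm wide, 8 mm thick) above the grip. With arm flat and pad free: 262 mm from the hinge line towards the handle's end, 50 mm above it; its face then leans 0.2 rad down towards the handle's end. Pressed, it sinks 22 mm towards the grip. Axes move with the rocker: x to the hinge, z up.
- grip (a point): Middle of the black handle grip on the arm (bar 26 mm in diameter, 115 mm long), 262 mm from the hinge line along the arm. Axes move with the arm: x towards the hinge, y left, z up from the arm.
- fluid: Closed bottle, 52 mm in diameter, 150 mm tall, standing right of the fixture; origin at the centre of its underside. Bystander.
- hub: Steel splined hub, 88 mm in diameter, 40 mm tall, right of the fixture; origin under its centre. Bystander.
- drum: Aluminium clutch drum, open on top, 116 mm in diameter, 70 mm tall, left of the fixture; origin under its centre. Bystander.
- steel_ring: Dark clutch plate ring, 120 mm outside, 94 mm inside, 6 mm thick, flat on the bench in front of the fixture; origin under its centre. Bystander.
- driver: Screwdriver with a red handle, lying left of the fixture. Bystander.
- socket: Wrench socket, 24 mm in diameter, 35 mm tall, standing on the front of the fixture's base plate; origin under its centre. Bystander.
- sun_gear: Small brass stepped gear, 39 mm in diameter, 28 mm tall, on the front of the fixture's base plate; origin under its centre. Bystander.

How it is judged:
By the outcome, as a careful person would: the job done as asked, in the order asked, and still so for the second after the job is handed in, with the robot touching nothing.
It also fails if it takes over 38 s, if anything falls off the work surface, if the arm or the gripper's body presses on something with over 40 N, if the wrist force passes 120 N, or if a joint passes its speed limit or range.

## Working session

There is one attempt and no reset: what is moved stays moved. The work goes in short steps, Python scripts to look and compute and a tool call to move; the robot and the scene stay as the last step left them, time stands still between calls to the robot, and variables do not carry over. Pictures are saved under pics/ and viewed, and the job is handed in when it is done.

Besides the shell and the picture viewer there is one more tool, called as name([rows], argument=value, ...), one row to a line, values as JSON. jog_arm: Moves the arm, as the interface text tells. Its arguments: {"type":"object","properties":{"series":{"type":"array","items":{"type":"array","items":{"type":"array","items":{"type":"number"}}}},"newtons":{"type":"number"}},"required":["series"]}

```bash
ls; mkdir -p pics
python3 - <<'E'
from rig import r
import cv2
print(r.sense(), r.grasp_offset)
for n in("side","top"):
    im=r.grab_frame(n); cv2.imwrite(f"pics/{n}0.png",im[:,:,::-1]); print(n,r.calibration(n))
E
```

```text
pics
{'clock': 0.0, 'qpos': array([ 1.19160550e+00,  3.53655363e-01,  1.63411083e+00, -2.00107416e-05,
        1.15519233e+00, -2.35677289e-03]), 'qvel': array([ 0.00188161,  0.00025666, -0.00132589, -0.0002233 ,  0.00051217,
       -0.00195911]), 'joint_efforts': array([ 4.04436596e-04, -6.05236602e+01, -3.42067981e+01, -1.09320201e-04,
        8.98338330e-03,  1.61349931e-05]), 'eef_pos': array([229.79694997, 580.72661579, 230.56714013]), 'tcp_rot': array([-3.14022674e+00,  1.50771257e-05,  2.76476671e+00]), 'contact_force': array([ 0.50835262, -0.13600827,  0.02866007]), 'wrist_torque': array([-0.00600658, -0.00176233,  0.00088117]), 'opening': 0.9994921548979815} 18.700000000000003
side {'mtx': array([[488.2791422 ,   0.        , 317.59609078],
       [  0.        , 488.2791422 , 198.56585487],
       [  0.        ,   0.        ,   1.        ]]), 'dist': array([-0.0931874,  0.       ,  0.       ,  0.       ,  0.       ]), 'origin': array([-126.61338817,  -55.05800642,  882.84856108]), 'attitude': array([-2.38978390e+00, -1.88825520e-03, -1.37589148e+00])}
top {'mtx': array([[402.13963353,   0.        , 317.32634242],
       [  0.        , 402.13963353, 194.78957947],
       [  0.        ,   0.        ,   1.        ]]), 'dist': array([0.02193485, 0.        , 0.        , 0.        , 0.        ]), 'origin': array([ 496.36306561,   96.84959796, 1089.26838871]), 'attitude': array([-3.06270234, -0.01959846, -1.56306022])}
```

View pics/side0.png

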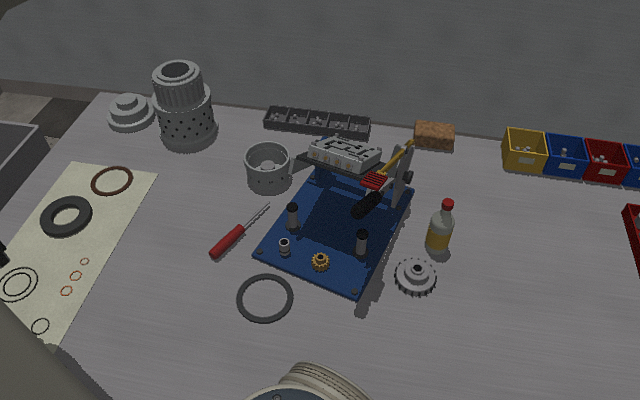

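View pics/top0.png

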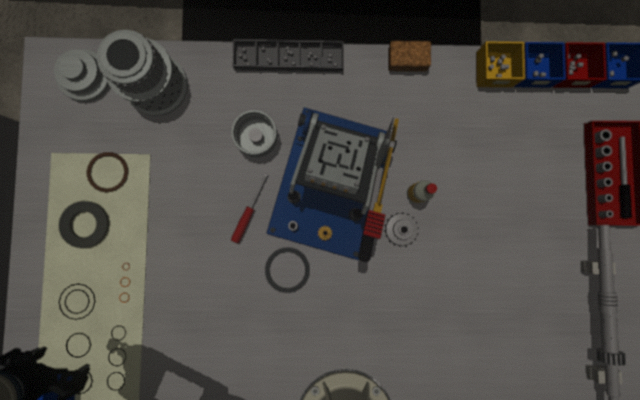

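The side view shows the raised arm, with the red pad at about (374,181). The top view shows the pad at about (374,224) and the base plate's corners. I'll enlarge both.

Run:
```python
import cv2
a=cv2.imread("pics/side0.png")[125:305,240:420]; cv2.imwrite("pics/side0c.png",cv2.resize(a,(720,600)[:1]*2 if 0 else (600,600),interpolation=cv2.INTER_CUBIC))
a=cv2.imread("pics/top0.png")[100:265,255:420]; a=cv2.convertScaleAbs(a,alpha=1.7); cv2.imwrite("pics/top0c.png",cv2.resize(a,(600,600),interpolation=cv2.INTER_CUBIC))
```

```text
(no output)
```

View pics/side0c.png

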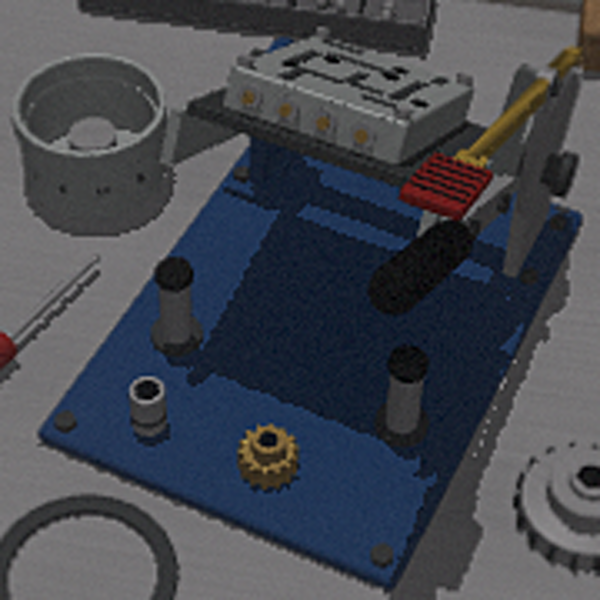

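View pics/top0c.png

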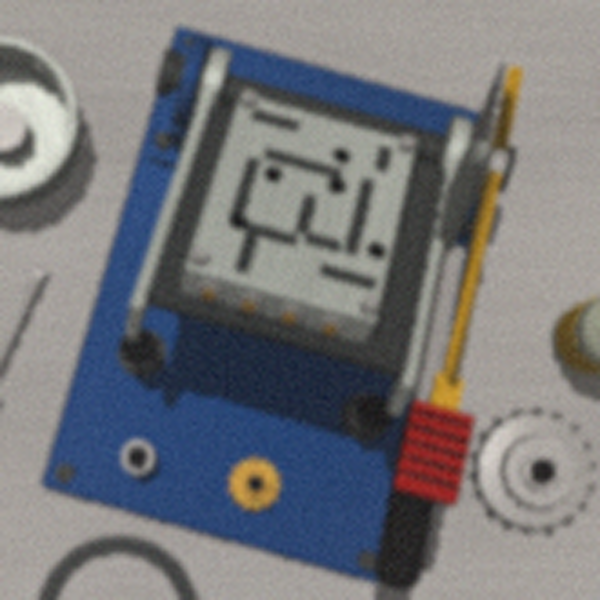

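```bash
cat > h.py <<'E'
import numpy as np, cv2
from scipy.spatial.transform import Rotation as R
from scipy.optimize import least_squares
from rig import r
C={n:r.calibration(n) for n in("side","top")}
def proj(n,P):
    c=C[n]; Rm=R.from_euler('xyz',c['attitude']).as_matrix()
    rv=cv2.Rodrigues(Rm.T)[0]; t=-Rm.T@c['origin']
    return cv2.projectPoints(np.atleast_2d(P).astype(float),rv,t,c['mtx'],c['dist'])[0][:,0]
def fix2w(p,P):
    c,s=np.cos(p[2]),np.sin(p[2]); P=np.atleast_2d(P)
    return np.c_[p[0]+c*P[:,0]-s*P[:,1],p[1]+s*P[:,0]+c*P[:,1],P[:,2]]
def pad(th,pw,dx=0,dy=0,dz=0):
    # dx along pad toward hinge, dz up from face ; rocker frame lean 0.2+pw
    u=np.array([-np.cos(th),np.sin(th)]);n=np.array([np.sin(th),np.cos(th)])
    l=.2+pw
    ex=-(np.cos(l)*u-np.sin(l)*n); ez=np.sin(l)*u+np.cos(l)*n
    q=np.array([120,100])+262*u+(50-200*pw)*n+dx*ex+dz*ez
    return np.array([q[0],-103+dy,q[1]])
def grip(th,d=0): return np.array([120-(262+d)*np.cos(th),-103,100+(262+d)*np.sin(th)])
E
cat > fit.py <<'E'
from h import *
S=lambda x,y:((x+.5)/(600/180)-.5+240,(y+.5)/(600/180)-.5+125)
T=lambda x,y:((x+.5)/(600/165)-.5+255,(y+.5)/(600/165)-.5+100)
FL=[-180,130,12];FR=[-180,-130,12];BL=[180,130,12];BR=[180,-130,12]
base=[('side',FL,S(42,437)),('side',FR,S(390,583)),('side',BR,S(581,214)),('top',BL,T(179,27)),('top',FL,T(44,487))]
pc=[('side',(27,18),S(427,154)),('side',(27,-18),S(494,171)),('side',(-27,18),S(401,192)),('side',(-27,-18),S(463,212)),
('top',(27,18),T(414,401)),('top',(27,-18),T(473,408)),('top',(-27,18),T(396,488)),('top',(-27,-18),T(460,503))]
def res(p):
    o=[]
    for n,P,q in base: o.append(proj(n,fix2w(p,P))[0]-q)
    for n,(dx,dy),q in pc: o.append(proj(n,fix2w(p,pad(p[3],p[4],dx,dy)))[0]-q)
    return np.array(o).ravel()
best=None
for yaw in (-.3,.3,0):
    s=least_squares(res,[560,20,yaw,.55,.03],x_scale=[100,100,1,.3,.05])
    if best is None or s.cost<best.cost: best=s
p=best.x; print(p,best.cost); print(res(p).reshape(-1,2).round(1))
print('pad',fix2w(p,pad(p[3],p[4])),'grip end',fix2w(p,grip(p[3],57)))
print('pad pressed at th, flat',fix2w(p,pad(p[3],.11)),fix2w(p,pad(0,.11)))
np.save('p.npy',p)
for n in("side","top"): print(n,proj(n,fix2w(p,[grip(p[3],57),grip(p[3],-57)])))
E
python3 fit.py
```

```text
[ 6.15798929e+02  4.10889533e+01 -2.66156289e-01  4.75479537e-01
 -2.27797379e-02] 14.49295991896621
[[-2.  -0.9]
 [ 2.   1. ]
 [ 1.3 -0.7]
 [-1.5 -0.8]
 [-1.4  0.3]
 [ 2.2 -0.5]
 [ 0.4  0.5]
 [-0.4 -0.3]
 [ 0.1  0.2]
 [-0.1 -0.9]
 [ 0.4  1.9]
 [-0.7 -0.5]
 [-1.1  0.2]]
pad [[503.84121869 -35.14773689 268.43862575]] grip end [[430.85399075 -15.24963817 246.02698497]]
pad pressed at th, flat [[492.11287762 -31.95030502 244.82844156]] [[451.7073124  -20.93476233 128.        ]]
side [[356.73756568 215.84243572]
 [375.80000705 198.19426139]]
top [[363.0057498  258.60740876]
 [371.74997012 212.5664076 ]]
```

```bash
cat >> h.py <<'E'
def delta(target,yaw=None,pos=None,rot=None):
    s=r.sense(); pos=s['eef_pos'] if pos is None else pos
    Rm=R.from_euler('xyz',s['tcp_rot'])
    d=Rm.inv().apply(np.array(target)-pos)/10
    o=[0,0,0]
    if yaw is not None: o=np.degrees((Rm.inv()*R.from_euler('xyz',[np.pi,0,yaw])).as_rotvec())
    return np.round(np.r_[d,o],2)
def show():
    s=r.sense(); print('t',round(s['clock'],2),'pos',s['eef_pos'].round(1),'rot',s['tcp_rot'].round(3),'F',s['contact_force'].round(1),'op',round(s['opening'],3))
E
python3 - <<'E'
from h import *
# refit with pw fixed
p=np.load('p.npy'); yaw=np.pi+p[2]
for pw in(0,):
    print(fix2w(p,pad(.475,0)),fix2w(p,pad(.45,0)))
print(delta([230,580,330]),delta([500,-34,330],yaw))
print(delta([500,-34,330],yaw,pos=np.array([230,581,331])))
E
```

```text
[[501.7530693  -34.57845643 264.28730924]] [[497.85426678 -33.51554776 258.98332505]]
[-0.04 -0.07 -9.94  0.    0.    0.  ] [-47.74 -47.23  -9.88  -0.07  -0.    -6.34]
[-47.74 -47.25   0.16  -0.07  -0.    -6.34]
```

jog_arm([
  [[0,0,-5,0,0,0,0],[0,0,-10,0,0,0,0],[-4,-4,-10,0,0,0,0],[-8,-8,-10,0,0,-2,0],[-12,-12,-10,0,0,-4,0]],
], newtons=60)

```text
clock: 0.72
eef_pos: [297.6, 423.7, 331.0]
tcp_rot: [-3.141, 0.0, 2.836]
contact_force: [0.7, -0.4, 0.7]
opening: 0.001
```

Run:
```python
from h import *
show(); print(delta([500,-34,330],np.pi-.266))
```

```text
t 0.72 pos [297.6 423.7 331. ] rot [-3.141  0.     2.836] F [ 0.7 -0.4  0.7] op 0.001
[-3.305e+01 -3.758e+01  1.200e-01 -2.000e-02  0.000e+00 -2.240e+00]
```

jog_arm([
  [[-4,-4.6,0,0,0,-2.2,0],[-8,-9.1,0,0,0,-2.2,0],[-12,-13.6,0,0,0,-2.2,0],[-16,-18.2,0,0,0,-2.2,0],[-20,-22.8,0,0,0,-2.2,0]],
])

```text
clock: 1.35
eef_pos: [419.4, 145.7, 331.3]
tcp_rot: [3.141, 0.0, 2.873]
contact_force: [0.1, 1.1, 0.2]
opening: 0.001
```

Run:
```python
from h import *
show(); print(delta([500,-34,330],np.pi-.266))
```

```text
t 1.35 pos [419.4 145.7 331.3] rot [3.141 0.    2.873] F [0.1 1.1 0.2] op 0.001
[-1.253e+01 -1.520e+01  1.300e-01  1.000e-02  1.000e-02 -1.300e-01]
```

jog_arm([
  [[-4.2,-5.1,0,0,0,0,0],[-8.4,-10,0,0,0,0,0],[-12.5,-15.2,0,0,0,0,0],[-12.5,-15.2,2,0,0,0,0],[-12.5,-15.2,3,0,0,0,0]],
])

```text
clock: 1.98
eef_pos: [498.8, -32.9, 300.0]
tcp_rot: [-3.141, -0.002, 2.871]
contact_force: [-0.1, -0.6, 0.5]
opening: 0.002
```

Run:
```python
from h import *
show()
for n in("side","top"):
    im=r.grab_frame(n)[:,:,::-1]; cv2.imwrite(f"pics/{n}1.png",im)
    u,v=(240,100) if n=="side" else (255,100)
    cv2.imwrite(f"pics/{n}1c.png",cv2.resize(cv2.convertScaleAbs(im[v:v+180,u:u+180],alpha=1.6),(600,600),interpolation=cv2.INTER_CUBIC))
```

```text
t 1.98 pos [498.8 -32.9 300. ] rot [-3.141e+00 -2.000e-03  2.871e+00] F [-0.1 -0.6  0.5] op 0.002
```

View pics/side1c.png

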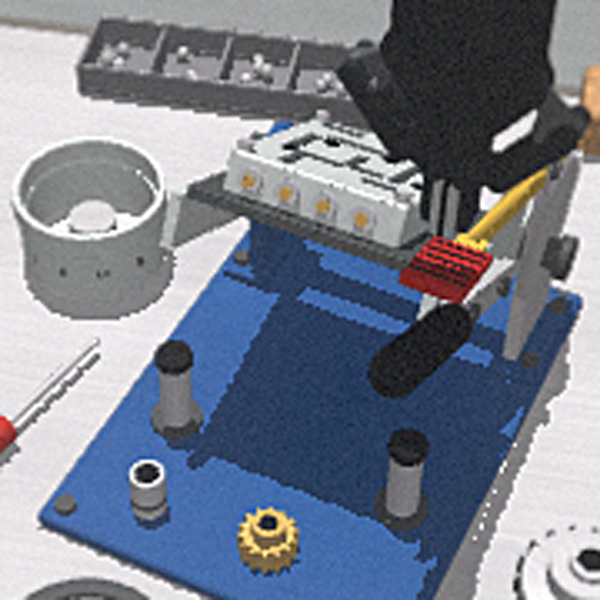

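View pics/top1c.png

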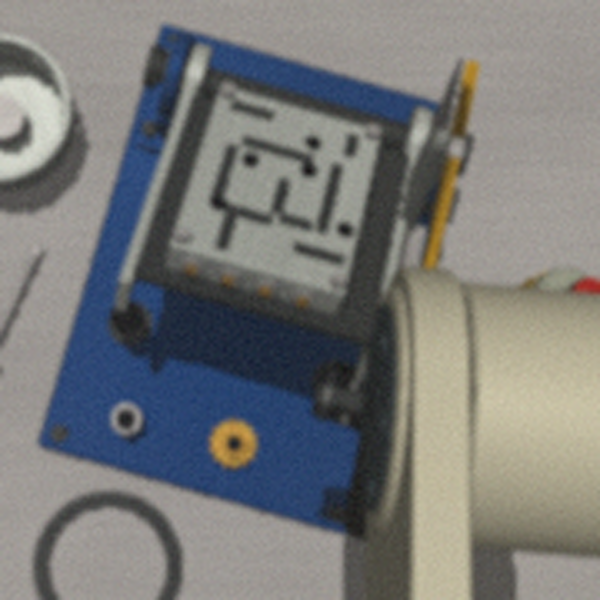

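Run:
```python
from h import *
p=np.load('p.npy')
q=proj('side',[[498.8,-32.9,300],fix2w(p,pad(.475,0))[0],[498.8,-32.9,264]])
print((q-[240,100]+.5)*600/180)
```

```text
[[448.69172305 228.39148181]
 [446.7454827  273.39155598]
 [442.96138281 277.14039678]]
```

Run:
```python
from h import *
p=np.load('p.npy')
for th,pw in[(.475,0),(.475,.055),(.475,.11),(.4,.11),(.3,.11),(.2,.11),(.1,.11),(.05,.11),(0,.11)]:
    q=fix2w(p,pad(th,pw))[0]; print(th,pw,q.round(1),delta(q)[:3])
```

```text
0.475 0 [501.8 -34.6 264.3] [-0.43 -0.2   3.57]
0.475 0.055 [496.9 -33.3 254.5] [ 0.07 -0.2   4.55]
0.475 0.11 [492.  -31.9 244.7] [ 0.57 -0.2   5.53]
0.4 0.11 [482.2 -29.2 227.8] [ 1.59 -0.2   7.22]
0.3 0.11 [471.  -26.2 204.2] [ 2.75 -0.2   9.59]
0.2 0.11 [462.1 -23.8 179.5] [ 3.66 -0.2  12.06]
0.1 0.11 [455.7 -22.  154. ] [ 4.32 -0.2  14.61]
0.05 0.11 [453.4 -21.4 141.1] [ 4.55 -0.2  15.91]
0 0.11 [451.7 -20.9 128. ] [ 4.72 -0.2  17.21]
```

jog_arm([
  [[0,0,1.0,0,0,0,0],[0,0,2.0,0,0,0,0],[0,0,2.6,0,0,0,0],[0,0,3.0,0,0,0,0],[0,0,3.2,0,0,0,0]],
])

```text
clock: 2.7
eef_pos: [499.4, -31.8, 269.8]
tcp_rot: [3.141, 0.0, 2.873]
contact_force: [-2.4, 1.6, 7.3]
opening: 0.005
```

jog_arm([
  [[0.1,0,0.4,0,0,0,0],[0.3,0,0.8,0,0,0,0],[0.5,0,1.2,0,0,0,0],[0.7,0,1.6,0,0,0,0],[0.8,0,2.0,0,0,0,0]],
])

```text
clock: 3.32
eef_pos: [492.1, -29.9, 249.5]
tcp_rot: [3.141, 0.001, 2.873]
contact_force: [-0.7, 0.5, 10.2]
opening: -0.001
```

Run:
```python
from h import *
show()
im=r.grab_frame("side")[:,:,::-1]
cv2.imwrite("pics/side2c.png",cv2.resize(cv2.convertScaleAbs(im[120:240,330:450],alpha=1.8),(600,600),interpolation=cv2.INTER_CUBIC))
```

```text
t 3.33 pos [492.1 -29.9 249.5] rot [3.141e+00 1.000e-03 2.873e+00] F [-0.7  0.5 10.2] op -0.001
```

View pics/side2c.png

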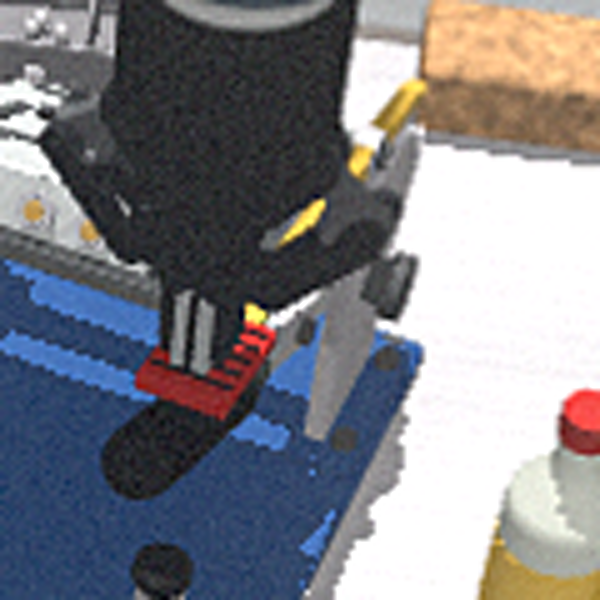

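jog_arm([
  [[0.2,-0.1,0.7,0,0,0,0],[0.6,-0.2,1.4,0,0,0,0],[1.0,-0.2,2.1,0,0,0,0],[1.4,-0.2,2.8,0,0,0,0],[1.7,-0.2,3.5,0,0,0,0]],
])

```text
clock: 4.0
eef_pos: [474.4, -26.3, 214.5]
tcp_rot: [3.14, -0.001, 2.872]
contact_force: [-2.2, 5.9, 9.6]
opening: 0.002
```

Run:
```python
from h import *
show()
im=r.grab_frame("side")[:,:,::-1]
cv2.imwrite("pics/side3c.png",cv2.resize(cv2.convertScaleAbs(im[130:270,310:450],alpha=1.8),(600,600),interpolation=cv2.INTER_CUBIC))
```

```text
t 4.0 pos [474.4 -26.3 214.5] rot [ 3.140e+00 -1.000e-03  2.872e+00] F [-2.2  5.9  9.6] op 0.002
```

View pics/side3c.png

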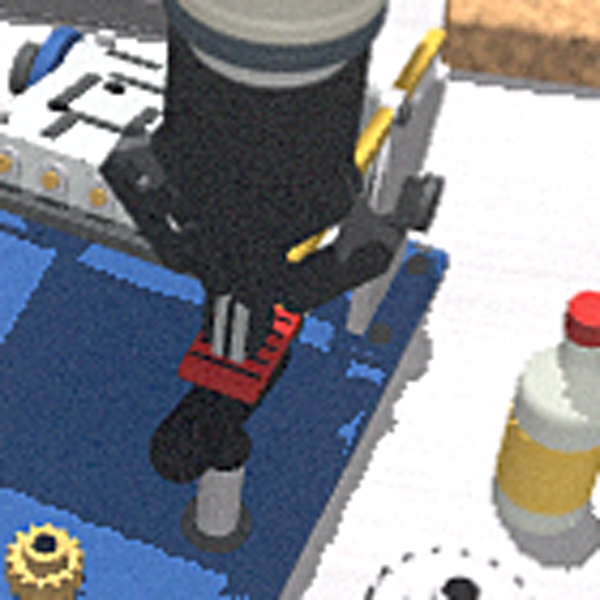

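jog_arm([
  [[0.3,0,0.7,0,0,0,0],[0.65,0,1.5,0,0,0,0],[0.9,0,2.2,0,0,0,0],[1.2,0,3.0,0,0,0,0],[1.4,0,3.7,0,0,0,0]],
])

```text
clock: 4.68
eef_pos: [460.2, -22.7, 177.1]
tcp_rot: [3.14, -0.002, 2.873]
contact_force: [-2.6, 4.8, 9.1]
opening: 0.003
```

jog_arm([
  [[0.2,0,0.7,0,0,0,0],[0.4,0,1.4,0,0,0,0],[0.6,0,2.1,0,0,0,0],[0.75,0,2.8,0,0,0,0],[0.85,0,3.4,0,0,0,0]],
])

```text
clock: 5.3
eef_pos: [452.2, -20.5, 143.1]
tcp_rot: [3.141, -0.002, 2.873]
contact_force: [-0.6, 5.2, 8.8]
opening: 0.002
```

Run:
```python
from h import *
show()
im=r.grab_frame("side")[:,:,::-1]
cv2.imwrite("pics/side4c.png",cv2.resize(cv2.convertScaleAbs(im[130:270,310:450],alpha=1.8),(600,600),interpolation=cv2.INTER_CUBIC))
```

```text
t 5.3 pos [452.2 -20.5 143.1] rot [ 3.141e+00 -2.000e-03  2.873e+00] F [-0.6  5.2  8.8] op 0.002
```

View pics/side4c.png

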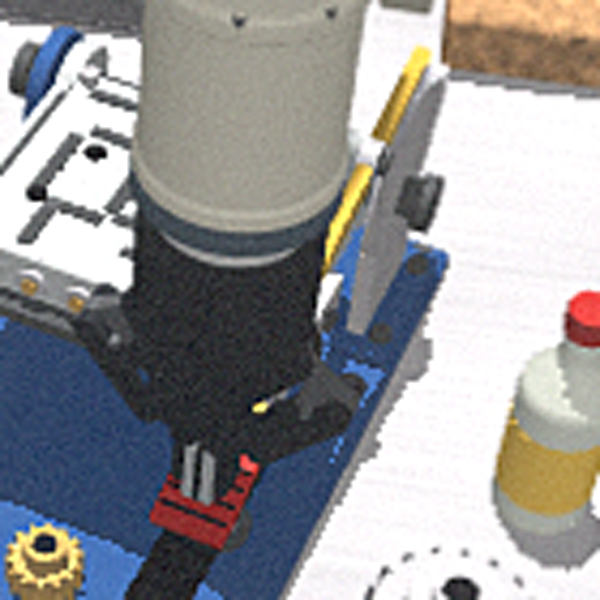

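jog_arm([
  [[0.07,0,0.4,0,0,0,0],[0.14,0,0.8,0,0,0,0],[0.16,0,1.1,0,0,0,0]],
])

```text
clock: 5.72
eef_pos: [450.6, -20.3, 132.1]
tcp_rot: [3.141, -0.002, 2.873]
contact_force: [-1.5, 4.5, 7.2]
opening: 0.0
```

jog_arm([
  [[0,0,0.2,0,0,0,0],[0,0,0.4,0,0,0,0]],
])

```text
clock: 5.98
eef_pos: [450.2, -20.2, 128.0]
tcp_rot: [3.141, -0.003, 2.873]
contact_force: [-3.6, 5.6, 12.1]
opening: -0.003
```

jog_arm([
  [[0,0,0.2,0,0,0,0],[0,0,0.3,0,0,0,0]],
])

```text
clock: 6.22
eef_pos: [450.5, -20.2, 126.0]
tcp_rot: [3.141, -0.002, 2.873]
contact_force: [-7.5, 6.0, 26.6]
opening: -0.005
```

jog_arm([
  [[0,0,0.1,0,0,0,0],[0,0,0.1,0,0,0,0]],
])

```text
clock: 6.48
eef_pos: [450.5, -20.1, 125.5]
tcp_rot: [3.141, -0.002, 2.873]
contact_force: [-9.2, 5.7, 29.8]
opening: 0.001
```

Run:
```python
from h import *
show()
im=r.grab_frame("side")[:,:,::-1]
cv2.imwrite("pics/side5c.png",cv2.resize(cv2.convertScaleAbs(im[120:280,280:440],alpha=1.8),(600,600),interpolation=cv2.INTER_CUBIC))
```

```text
t 6.47 pos [450.5 -20.1 125.5] rot [ 3.141e+00 -2.000e-03  2.873e+00] F [-9.2  5.7 29.8] op 0.001
```

View pics/side5c.png

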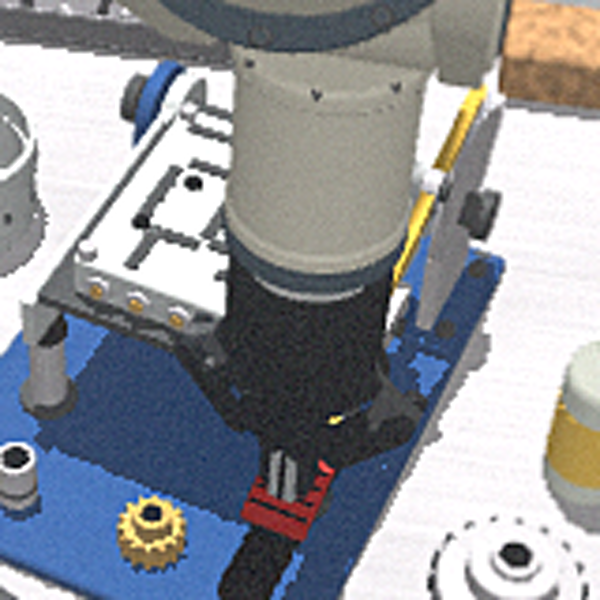

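The arm is on its left rest post at about (45,325), and the force went up to 30 N. Now I'll come straight up.

jog_arm([
  [[0,0,-0.7,0,0,0,0],[0,0,-1.6,0,0,0,0],[0,0,-3,0,0,0,0],[0,0,-6,0,0,0,0],[0,0,-11,0,0,0,0]],
])

```text
clock: 7.15
eef_pos: [450.8, -21.2, 234.7]
tcp_rot: [-3.141, -0.002, 2.873]
contact_force: [1.5, 0.3, 0.4]
opening: -0.001
```

jog_arm([
  [[0,0,-5,0,0,0,0],[2,4,-9,0,0,0,0],[5,9,-9,0,0,0,0],[5,14,-9,0,0,0,0],[5,19,-9,0,0,0,0]],
])

```text
clock: 7.78
eef_pos: [454.1, 177.0, 325.4]
tcp_rot: [3.141, 0.002, 2.873]
contact_force: [0.6, -0.1, -0.3]
opening: -0.002
```

jog_arm([
  [[0,5,0,0,0,0,0],[0,10,0,0,0,0,0],[0,15,0,0,0,0,0],[0,20,0,0,0,0,0],[0,20,0,0,0,0,0]],
])

```text
clock: 8.4
eef_pos: [507.3, 371.0, 324.0]
tcp_rot: [3.141, 0.0, 2.875]
contact_force: [-0.7, -1.1, 0.4]
opening: 0.001
```

Run:
```python
from h import *
show()
for n,(u,v) in dict(side=(230,125),top=(250,100)).items():
    im=r.grab_frame(n)[:,:,::-1]; cv2.imwrite(f"pics/{n}6.png",im)
    cv2.imwrite(f"pics/{n}6c.png",cv2.resize(cv2.convertScaleAbs(im[v:v+180,u:u+200],alpha=1.6),(660,594),interpolation=cv2.INTER_CUBIC))
p=np.load('p.npy')
for pw in (0,.05,.11):
  q=proj('side',[fix2w(p,pad(0,pw,*d))[0] for d in((27,18),(27,-18),(-27,18),(-27,-18))]);print(pw,((q-[230,125])*3.3).round())
for pw in (0,):
  q=proj('top',[fix2w(p,pad(0,pw,*d))[0] for d in((27,18),(27,-18),(-27,18),(-27,-18))]);print(pw,((q-[250,100])*3.3).round())
```

```text
t 8.4 pos [507.3 371.  324. ] rot [3.141 0.    2.875] F [-0.7 -1.1  0.4] op 0.001
0 [[413. 336.]
 [470. 357.]
 [375. 411.]
 [433. 434.]]
0.05 [[412. 345.]
 [468. 367.]
 [375. 423.]
 [432. 445.]]
0.11 [[411. 357.]
 [467. 378.]
 [374. 436.]
 [431. 459.]]
0 [[349. 440.]
 [398. 453.]
 [328. 512.]
 [377. 526.]]
```

View pics/side6c.png

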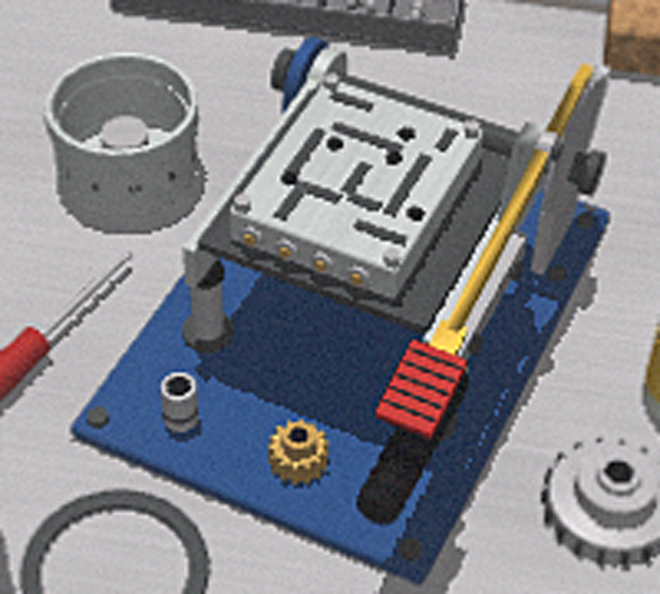

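View pics/top6c.png

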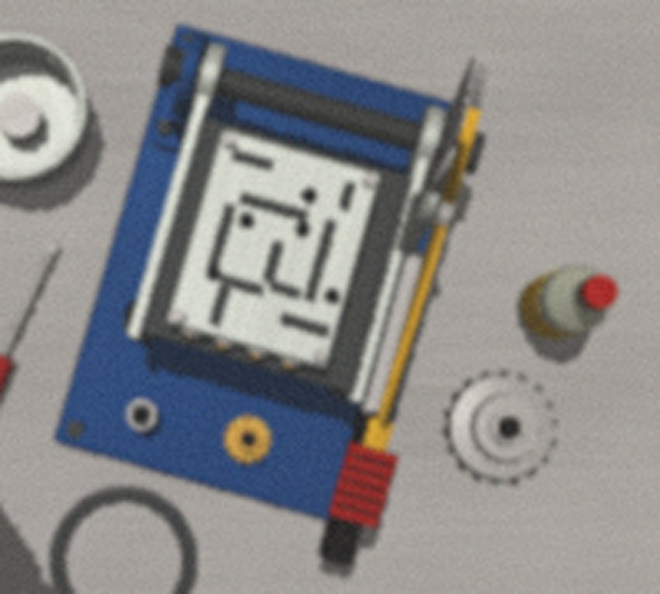

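Run:
```python
from h import *
p=np.load('p.npy')
obs=[('side',(27,18),(413,341)),('side',(27,-18),(468,357)),('side',(-27,18),(377,413)),('side',(-27,-18),(432,437)),
('top',(27,18),(351,441)),('top',(27,-18),(399,454)),('top',(-27,18),(329,513)),('top',(-27,-18),(377,527))]
def res(z):
    o=[]
    for n,d,q in obs:
        off=np.array((230,125) if n=='side' else (250,100)); o.append(proj(n,fix2w(p,pad(z[0],z[1],*d)))[0]-(np.array(q)+.5)/3.3+.5-off)
    return np.array(o).ravel()
s=least_squares(res,[0.02,0.02]);print(s.x,s.cost)
s=least_squares(lambda t:res([t[0],0]),[0.02]);print(s.x,s.cost)
a=cv2.imread('pics/side0.png').astype(int);b=cv2.imread('pics/side6.png').astype(int)
```

```text
[-0.00670216 -0.00363672] 1.4279056077378014
[-0.00453405] 1.4339242151756841
```

The fit gives an arm angle of about 0 and a pawl angle of about 0, so the claw is in the lowest notch. The bystanders look unmoved and the robot is clear, so I'm handing in.

Run:
```python
from rig import r
print(r.sign_off())
```

```text
the job is handed in; nothing more can be done
None
```

The valve body's arm now lies flat on its rest posts, and the claw has dropped into the lowest notch. I pressed the red pad with the shut fingertips and followed its arc down. At the bottom stop the force rose to about 30 N. I then lifted straight off and moved clear, handing in at about 8.5 s.

- **Final position:** a fit to the pad's corners in both pictures gave an arm angle of about -0.005 rad and a pawl angle of about -0.004 rad, with residuals around half a pixel. That agrees with flat and locked. I did not test the lock by pushing or lifting the arm.
- **Start estimate:** my first fit gave a slightly negative pawl angle (-0.02 rad), which is not possible, and base-plate corner residuals of up to about 2 pixels. I put this down to reading error, and the final pad position fitted well.
- **Forces:** a sideways friction force of 5 to 6 N acted on the fingertips during the push, rising to about 11 N at the final press.
- **Surroundings:** the loose parts and tools near the fixture look unmoved in the last pictures. I compared them by eye only.

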